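# Aim the barcode reader at the sample carousel and index the wheel to the third tube

### The arm

A 6-joint arm with a two-finger parallel gripper is mounted at the origin on the work surface. World frame = base frame: x ahead of the robot, y to its left, z up, the work surface at z = 0. Lengths are in mm, angles in rad, forces in N, time in s.
With the tool pointing down it reaches from about 275 to 850 mm from the base axis. Payload 5.2 kg.
Tool frame: the origin (TCP) lies where the fingers leave the gripper's body, on its centre line; the fingertips stand 73 mm ahead of it and the grasp point (between the pads) lies 54 mm ahead of it; z points along the fingers, y is the line along which they close (so a half turn about z gives the same grasp; the last joint's range is limited). The gripper opens to 85 mm and grips with 20 to 120 N. Pads are 22 mm wide; open, the fingers measure 114 mm over their backs; the gripper's body (76 mm by 85 mm) begins 54 mm behind the grasp point. The pads swing forward as they close: fully open they stand 13 mm farther back than shut.
Start: joints at [0.901, 0.259, 1.535, -0, 1.348, -0.203], TCP at [247.497, 491.173, 303.91] pointing down, gripper open.
Joint ranges: [-3.14, 3.14], [-0.91, 2.08], [0.19, 2.58], [-1.22, 4.36], [0.22, 2.71], [-3.12, 3.12]. Speed limits (rad/s): [2.57, 2.57, 3.14, 3.14, 3.14, 3.14].

### API

Orientations are given as a unit quaternion [w, x, y, z].
In Python, from workcell import bot gives the robot as it stands.
- The arm moves only by the shell command python3 -m creep 'ROWS' [FORCE]. ROWS is JSON, one flat list of numbers, 7 for each row, row after row: the shift along the tool's x, y, z in m, then the turn, a rotation vector about the tool's x, y, z in degrees, then the opening, from 0 (shut) to 1 (fully open). In form: [x, y, z, ax, ay, az, jaw, x, y, z, ax, ay, az, jaw, ...]. A call has 1 to 12 rows; each row shifts and turns the commanded pose from where the row before left it, along the tool's axes as they then stand; what a row does not reach is not made up. A row lasts 1/12 s, in which the tool goes at most 41.7 mm and 7.16 degrees, less where a joint would pass 70% of its speed; a pose out of reach is approached as far as the arm can. A call with a gripper value outside its range is refused whole. The fingers move at their own pace and stop on an object; FORCE is the grip in N (left out, the last holds). Time passes only in rows, so rows that do not move let the fingers close. It gives the time, the measured TCP pose, the force, the opening and the grip force at its end, in the units of the state.
- bot.sense(): the state, without advancing time (a new reading comes with each control period).
- bot.grab_frame(name): name is "scene" or "side" or "wrist"; returns a dict with "frame" (384x512x3 uint8, red, green, blue), "intrinsics" (3x3 intrinsics, pixels), "rvec" (rotation vector, rad) and "tvec" (3), from world to camera coordinates, as OpenCV has them. Camera axes: x right, y down, z forward; pixel columns grow to the right and rows downward; lengths in mm; the calibration is good to about 2 mm. A picture is of the moment at which its call begins. There is no depth.
- bot.job_done(): hands the job in; it is judged then, once.
The state is a dict: "clock": time; "joints": joint angles; "qd": joint speeds; "effort": joint torques, N m; "eef_pos": TCP position; "eef_rot": TCP orientation; "force": force on the tool from outside, world axes, zero at the start; "wrist_torque": the same for the moment, N m; "width": opening from 0.0 (shut) to 1.0 (fully open); "grip_force": force on a finger pad.
Only numpy, scipy, OpenCV 4.12 (cv2) and the standard library are available. Lean on these libraries where they do the work, as an engineer would, in place of code of your own. Each camera call takes 0.05 s, during which the arm holds its last target. There are 200 camera calls.

### The job

First take the bench barcode reader by the handle at its back and swivel and tilt it until it looks through the read gate of the sample carousel, at the middle of the label opening, and let go of it. Then grip the bar handle on top of the carousel and turn the tube wheel clockwise, click by click, to the third stop after home, where the third tube past the empty place stands in the gate, and finish while still holding the handle there, steady, so that the tube can be read. Leave the other things on the bench where they are.

Things in the scene. Friction and masses are not known exactly. Their poses are not given: they have to be found in the camera images.
- read_gate (a point): the point to aim at: middle of the label opening of the carousel's read gate (two black posts and a bar, on the fixed round cream base, 194 mm across), at the front of the tube there, 70 mm above the bench. Opening 40 mm wide, 46 to 96 mm above the bench. Frame of the base: z up, the gate opens outward along -y; the carousel's vertical axis lies 70 mm from here along +y
- reader_pivot (a point): where the reader's swivel axis (vertical) and tilt axis (level) cross, 150 mm above the bench, over the middle of its round black foot (112 mm across, fixed to the bench). Its frame is the foot's and does not turn with the reader: z up, x the way the reader faces when joint reader_swivel is 0
- reader_handle (a point): grip point in the middle of the reader's straight grey handle, 85 mm behind the pivot, on the line of sight. The handle is 28 mm wide, 26 mm high and runs from 36 to 136 mm behind the pivot; free space beside and under it. Frame of the reader: x forward along its line of sight, y to its left, z up through its back
- reader_sight (a point): middle of the reader's dark window, 65 mm ahead of the pivot on the line of sight. The reader is cream with a black nose, 56 mm wide and 48 mm high there; the line of sight runs from the pivot through this point along +x of the reader's frame (x forward, y left, z up)
- reader_swivel (a joint): turn of the reader and its yoke on the foot, rad, counter-clockwise from above positive; stops at +-1.2; stiff friction joint (about 0.10 N m) that stays where it is left
- reader_tilt (a joint): tilt of the reader in its yoke, rad, 0 level, positive nose down (and handle up); from -0.6 to 0.7; stiff friction joint (about 0.12 N m) that stays where it is left
- wheel_handle (a point): centre of the black bar handle on top of the tube wheel, on its vertical axis, 177 mm above the bench. Bar 64 mm long (along x of this frame, which turns with the wheel), 14 mm thick (y), 30 mm high, on an 18 mm stem; the tube caps reach 130 mm above the bench, up to 70 mm from the axis. The wheel has 16 places: 15 capped tubes and one empty
- wheel_turn (a joint): angle of the tube wheel, rad, clockwise from above positive. A spring ball clicks into 16 stops: 0, 0.3927, 0.7854, 1.178 and so on; about 0.1 N m takes it over a click. Home is 0: the empty place in the gate, with a dead stop 0.1 further back; at stop n the n-th tube stands in the gate. It starts at home, at the first stop or, rarely, poised between
- reader: the reader itself, turning with both joints; origin at the pivot, x forward along the line of sight
- wheel: the whole tube wheel with its bar handle, turning on the carousel base; origin on its axis at bench height, x along the bar, z up
- jar_small: bystander, leave where it is: small white specimen jar with a red screw lid, 48 mm across, 58 mm high; origin under its middle
- jar_large: bystander, leave where it is: larger white specimen jar with a red screw lid, 69 mm across, 73 mm high; origin under its middle
- dish: bystander, leave where it is: flat round covered culture dish, 65 mm across, 16 mm high; origin under its middle
- tube_rack: bystander, leave where it is: purple tube rack with 21 places, 70 x 170 mm, 95 mm high with its capped tubes; origin under its middle
- tip_box: bystander, leave where it is: grey box of pipette tips, 85 x 115 mm, 56 mm high; origin under its middle
- reagent: bystander, leave where it is: green glass reagent bottle with a white cap, 54 mm across, 115 mm high; origin under its middle
There are look-alikes about, which are no part of the job. Leave any orange look-alike of the part that bears reader_pivot alone.

How it is judged (in metres and radians):
On the way, in this order (a step that is already met when the one before it is completed fails the run):
1. the reader looks through the read gate and has been let go (y of read_gate in the frame of reader_sight between -0.02 and 0.02 m and z of read_gate in the frame of reader_sight between -0.02 and 0.02 m and x of read_gate in the frame of reader_sight above 0.03 m and contact force between the fingers and reader below 0.1 N), for 0.3 s.
2. the wheel is held by its handle at the third stop (value of joint wheel_turn between 1.078 and 1.278 rad and contact force between the fingers and wheel above 1 N and distance between the grasp point and wheel_handle below 0.03 m), for 0.3 s.
At the end, for the whole second after the job is handed in: the reader's line of sight passes within 20 mm, sideways and in height, of the middle of the label opening; the wheel stands at its third stop (within 0.1 rad) without turning, and the fingers still grip its handle with more than 1 N, closed on the bar (grasp point within 30 mm of its centre) (all of step 2 and y of read_gate in the frame of reader_sight between -0.02 and 0.02 m and z of read_gate in the frame of reader_sight between -0.02 and 0.02 m and x of read_gate in the frame of reader_sight above 0.03 m and velocity of joint wheel_turn between -0.1 and 0.1 rad/s); the arm keeps its last pose, push and grip.
It fails at once if another thing on the bench is shifted by more than 25 mm (distance of any of jar_small, jar_large, dish, tube_rack, tip_box, reagent from where it was at the start of the episode above 0.025 m).
It also fails if it takes over 51 s, if anything falls off the work surface, if the arm or the gripper's body presses on something with over 40 N, if the wrist force passes 120 N, or if a joint passes its speed limit or range.

## Working session

There is one attempt and no reset: what is moved stays moved. The work goes in short steps, Python scripts to look and compute and a shell command to move; the robot and the scene stay as the last step left them, time stands still between calls to the robot, and variables do not carry over. Pictures are saved under pics/ and viewed, at most 10 in all, crops included, and the job is handed in when it is done.

```bash
mkdir -p pics; ls; python3 - <<'E'
from workcell import bot
import cv2
s=bot.sense();print({k:(v if not hasattr(v,'tolist') else v.tolist()) for k,v in s.items()})
for n in("scene","side"):
    f=bot.grab_frame(n);cv2.imwrite(f"pics/{n}0.png",cv2.resize(f["frame"][:,:,::-1],(800,600),interpolation=cv2.INTER_CUBIC));print(n,f["intrinsics"],f["rvec"],f["tvec"])
E
```

```text
pics
{'clock': 0.0, 'joints': [0.9012175504397892, 0.25932606741285136, 1.5361330937454227, 4.942493067031382e-05, 1.3479877571960512, -0.20280607671425133], 'qd': [-0.0005414414640083436, -0.0012745826308243498, -0.00032767108162262606, -0.0013828954502628976, -0.0005957170342322958, 0.00026090593732500973], 'effort': [0.00037792274270032067, -44.602317810058594, -29.058297872543335, -0.00022637944766756846, 0.011987340403720737, -2.2612982206737797e-05], 'eef_pos': [247.2114560994202, 490.84844142151655, 303.0636136106669], 'eef_rot': [-0.000413545759078285, 0.23127862003243066, 0.9728871156311225, -0.0008301414064565754], 'force': [0.11090809634653659, 0.4006051857281062, -0.37726632486295675], 'wrist_torque': [0.011562083552113718, -0.09300148645088131, -0.02587016558377751], 'grip_force': 0.0, 'width': 1.0055078837498739}
scene [[456.81520153   0.         251.56580765]
 [  0.         456.81520153 183.85291924]
 [  0.           0.           1.        ]] [ 1.12694243  2.37199326 -0.99997718] [ 305.20876628 -185.52247543 1530.79311948]
side [[421.67066394   0.         256.53499504]
 [  0.         421.67066394 195.31783178]
 [  0.           0.           1.        ]] [ 2.16623931 -0.60643354  0.3071916 ] [-401.76411764  264.21615794 1233.53104158]
```

View pics/scene0.png

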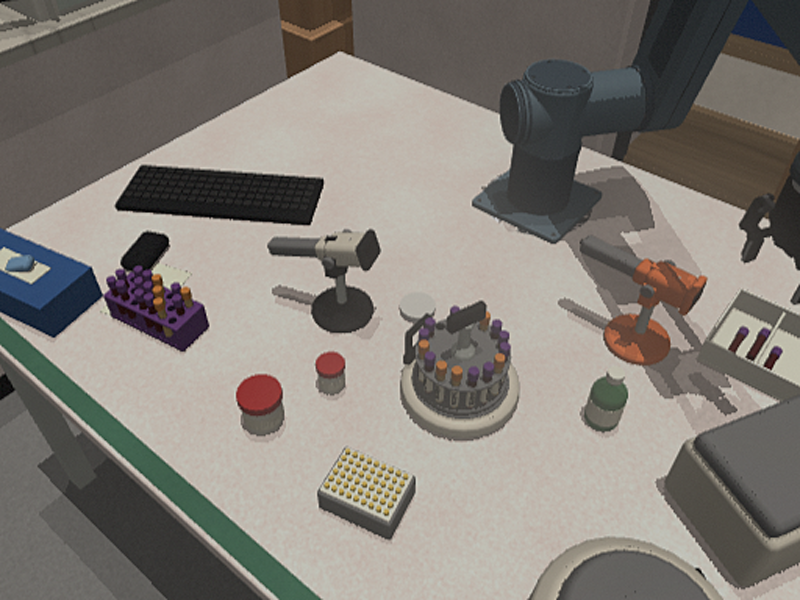

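View pics/side0.png

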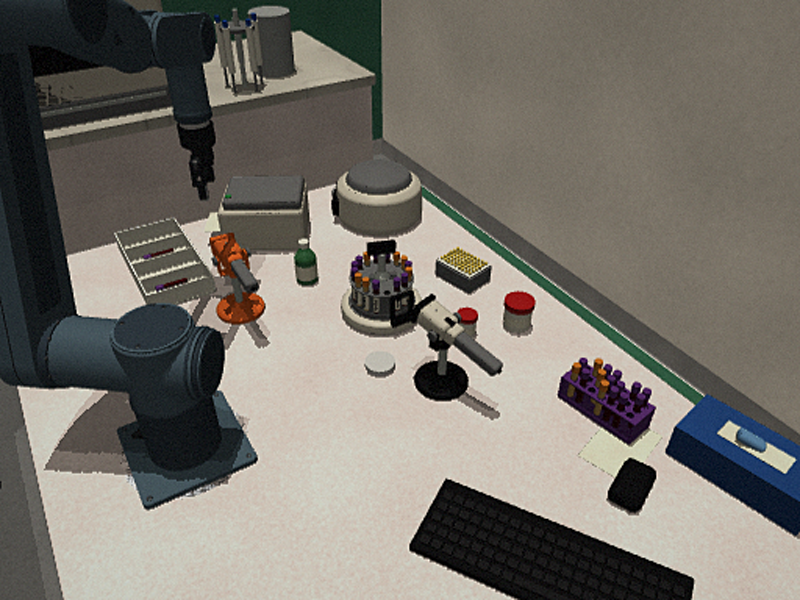

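Candidates: the cream reader on a black foot (scene 342,308; side 441,380) and an orange look-alike (scene 636,338; side 240,305). I choose the cream one. The carousel is at scene (460,380), side (382,290), with its black gate on the reader's side. I'll check with close crops.

```bash
python3 - <<'E'
from workcell import bot
import cv2
f=bot.grab_frame("scene")["frame"][:,:,::-1];cv2.imwrite("pics/c1.png",cv2.resize(f[140:290,165:355],None,fx=4,fy=4,interpolation=cv2.INTER_CUBIC))
f=bot.grab_frame("side")["frame"][:,:,::-1];cv2.imwrite("pics/c2.png",cv2.resize(f[140:270,205:335],None,fx=4.6,fy=4.6,interpolation=cv2.INTER_CUBIC))
E
```

```text
(no output)
```

View pics/c1.png

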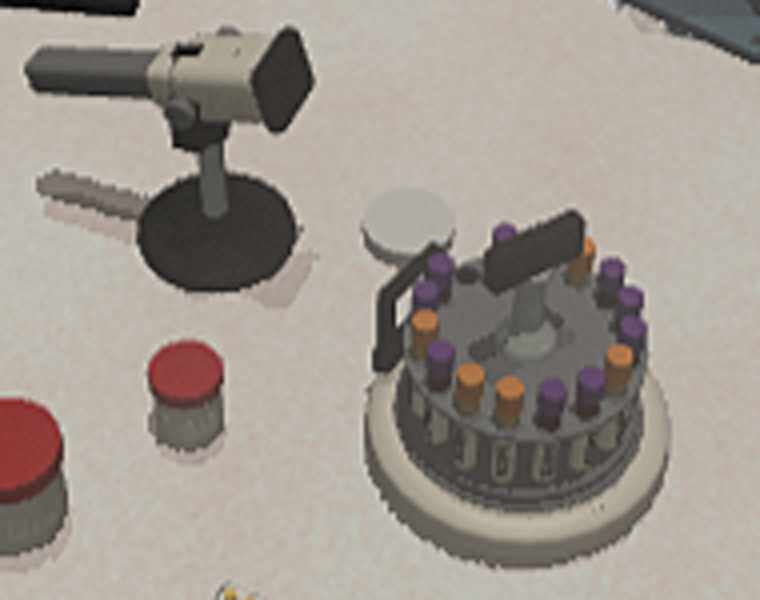

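View pics/c2.png

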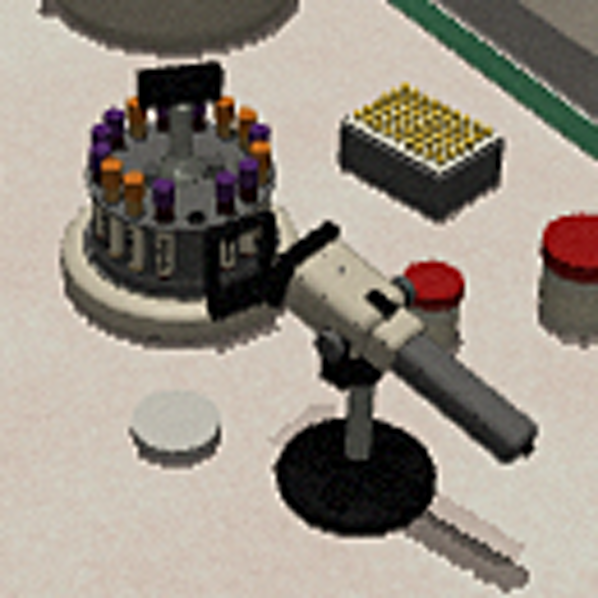

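Crops show the cream reader with black foot (scene crop 217,228; side crop 356,474), the handle ending at (37,68)/(517,443), the bar handle at (535,250)/(180,87), the gate at (405,300)/(242,262), and an empty place at (467,273)/(197,218). Triangulating these.

```bash
cat > h.py <<'E'
import numpy as np,cv2
from workcell import bot
def cam(n):
    f=bot.grab_frame(n);R=cv2.Rodrigues(np.array(f["rvec"],float))[0];return f["frame"],np.array(f["intrinsics"]),R,np.array(f["tvec"],float).ravel()
def ray(c,p):
    _,K,R,t=c;d=R.T@np.linalg.inv(K)@[p[0],p[1],1];return -R.T@t,d/np.linalg.norm(d)
def plane(c,p,z):
    o,d=ray(c,p);return o+d*(z-o[2])/d[2]
def tri(rs):
    A=sum(np.eye(3)-np.outer(d,d) for o,d in rs);b=sum((np.eye(3)-np.outer(d,d))@o for o,d in rs)
    p=np.linalg.solve(A,b);return p,[np.linalg.norm(np.cross(p-o,d)) for o,d in rs]
def proj(c,p):
    _,K,R,t=c;q=K@(R@np.array(p,float)+t);return q[:2]/q[2]
E
python3 - <<'E'
from h import *
np.set_printoptions(precision=1,suppress=True)
A=cam("scene");B=cam("side")
a=lambda u,v:(165+u/4,140+v/4); b=lambda u,v:(205+u/4.6,140+v/4.6)
P=dict(foot=((217,228),(356,474)),pivot=((204,72),(366,318)),hend=((37,68),(518,443)),bar=((535,250),(180,87)),hole=((467,273),(197,218)),gatetop=((410,268),(240,228)))
for k,(p,q) in P.items():
    x,e=tri([ray(A,a(*p)),ray(B,b(*q))]);print(k,x,np.array(e))
for z,k in((8,'foot'),(177,'bar'),(103,'hole'),(150,'pivot')):
    print(k,z,plane(A,a(*P[k][0]),z),plane(B,b(*P[k][1]),z))
# bar ends on scene (mid height) and side
for p in((490,268),(580,232)):print('barendA',plane(A,a(*p),177))
for p in((140,88),(222,83)):print('barendB',plane(B,b(*p),177))
# base outline bottom
for p in((367,440),(668,440)):print('baseA',plane(A,a(*p),20))
# gate: left post/right post in side, scene
for p in((382,365),):print('postA',plane(A,a(*p),30))
for z in (100,):
  for p in((385,292),(437,247)):print('gA',plane(A,a(*p),z))
  for p in((210,232),(270,216)):print('gB',plane(B,b(*p),z))
E
```

```text
foot [ 503.8 -103.5    6.5] [2.1 2.1]
pivot [ 502.8 -105.4  151.4] [1.9 1.9]
hend [ 541.9 -225.1  116.1] [0.3 0.3]
bar [518.8 166.6 176.2] [2.5 2.5]
hole [498.4 107.5  99.3] [2.3 2.3]
gatetop [518.4  78.3 100.9] [2.2 2.2]
foot 8 [ 503.1 -101.2    8. ] [ 504.4 -106.3    8. ]
bar 177 [517.  168.2 177. ] [519.5 163.1 177. ]
hole 103 [499.1 110.6 103. ] [497.2 101.1 103. ]
pivot 150 [ 500.1 -105.4  150. ] [ 505.1 -105.4  150. ]
barendA [544.5 156.5 177. ]
barendA [488.9 180.2 177. ]
barendB [493.1 177.2 177. ]
barendB [549.3 151.7 177. ]
baseA [589.  103.9  20. ]
baseA [470.2 250.1  20. ]
postA [542.1  78.5  30. ]
gA [541.4  79.4 100. ]
gA [490.8  81.2 100. ]
gB [498.7  84.7 100. ]
gB [547.4  78.6 100. ]
```

Points check out: foot and pivot share (503,-105), z 150; handle end is 131 mm behind the pivot; bar is at z 176. The reader currently heads about 108° and nose up 16°; it needs about 86° and 22° down. The wheel looks to be at the first stop (bar about -24°). Setting out to hover above the handle.

```bash
python3 -m creep '[-0.0277,-0.0238,0,0,0,0,1,-0.0277,-0.0238,0,0,0,0,1,-0.0277,-0.0238,0,0,0,0,1,-0.0277,-0.0238,0,0,0,0,1,-0.0277,-0.0238,0,0,0,0,1,-0.0277,-0.0238,0,0,0,0,1,-0.0277,-0.0238,0,0,0,0,1,-0.0277,-0.0238,0,0,0,0,1,-0.0277,-0.0238,0,0,0,0,1,-0.0277,-0.0238,0,0,0,0,1]' 30
python3 -m creep '[-0.0277,-0.0238,0,0,0,0,1,-0.0277,-0.0238,0,0,0,0,1,-0.0277,-0.0238,0,0,0,0,1,-0.0277,-0.0238,0,0,0,0,1,-0.0277,-0.0238,0,0,0,0,1,-0.0277,-0.0238,0,0,0,0,1,-0.0277,-0.0238,0,0,0,0,1,-0.0277,-0.0238,0,0,0,0,1,-0.0277,-0.0238,0,0,0,0,1,-0.0277,-0.0238,0,0,0,0,1]'
python3 -m creep '[0,0,0,0,0,6.4,1,0,0,0,0,0,6.4,1,0,0,0,0,0,6.4,1,0,0,0,0,0,6.4,1,0,0,0,0,0,6.4,1,0,0,0,0,0,6.4,1,0,0,0,0,0,6.4,1,0,0,0,0,0,0,1]'
python3 - <<'E'
from h import *
w=cam("wrist");cv2.imwrite("pics/w1.png",w[0][:,:,::-1])
s=bot.sense();print(s["eef_pos"],s["eef_rot"],s["joints"]);print(np.array(w[1]),-w[2].T@w[3])
for n,p in dict(grip=(528,-183,128),pivot=(503,-105,150),hend=(542,-225,116)).items():print(n,proj(w,p))
E
```

```text
clock: 1.13
eef_pos: [388.0, 152.3, 304.2]
eef_rot: [0.0, 0.231, 0.973, 0.0]
force: [1.0, 0.2, 0.0]
width: 1.003
grip_force: 0.0
clock: 1.97
eef_pos: [528.4, -185.1, 303.9]
eef_rot: [0.0, 0.231, 0.973, 0.0]
force: [0.2, -0.6, -0.3]
width: 1.0
grip_force: 0.0
clock: 2.63
eef_pos: [528.0, -183.2, 303.8]
eef_rot: [-0.0, 0.586, 0.81, -0.0]
force: [0.1, 0.2, -0.4]
width: 1.0
grip_force: 0.0
[ 527.962294   -183.188808    303.80767547] [-1.15279747e-04  5.83742520e-01  8.11938826e-01 -2.59719939e-06] [-5.33574136e-01  2.74634708e-01  1.51360956e+00  1.58657406e-05
  1.35357848e+00 -8.57712961e-01]
[[307.55395742   0.         256.81557248]
 [  0.         307.55395742 189.9631854 ]
 [  0.           0.           1.        ]] [ 508.13997362 -120.45524988  374.69314496]
grip [256.00961548 189.07800157]
pivot [256.77404939  82.82408966]
hend [256.26070179 232.94087466]
```

View pics/w1.png

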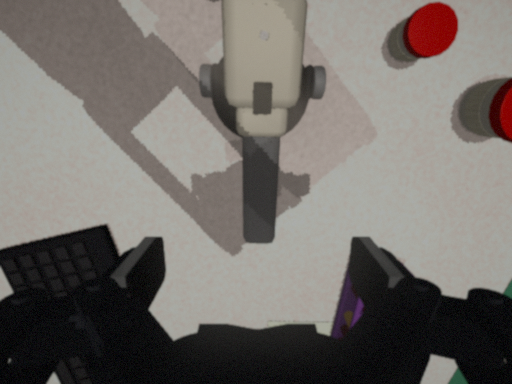

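The wrist view is over the cream reader: knobs at (207,81) and (316,81), handle from (262,140) to (259,242), about 3 mm right of the prediction. I'll correct for that, lean 16°, descend and grip.

```bash
python3 -m creep '[-0.0193,0.0008,0.019,0,0,0,1,-0.0193,0.0008,0.019,0,0,0,1,0,0,0,0,5.2,0,1,0,0,0,0,5.2,0,1,0,0,0,0,5.2,0,1,0,0,0.018,0,0,0,1,0,0,0.018,0,0,0,1,0,0,0.018,0,0,0,1,0,0,0.018,0,0,0,1,0,0,0.018,0,0,0,1,0,0,0,0,0,0,1]'
python3 -m creep '[0,0,0,0,0,0,0,0,0,0,0,0,0,0,0,0,0,0,0,0,0,0,0,0,0,0,0,0,0,0,0,0,0,0,0,0,0,0,0,0,0,0,0,0,0,0,0,0,0,0,0,0,0,0,0,0,0,0,0,0,0,0,0,0,0,0,0,0,0,0]' 30
python3 - <<'E'
from h import *
np.set_printoptions(precision=3,suppress=True)
s=bot.sense()
R=cv2  # noqa
from scipy.spatial.transform import Rotation as T
q=s["eef_rot"];M=T.from_quat([q[1],q[2],q[3],q[0]]).as_matrix();p=np.array(s["eef_pos"]);print(M,p+54*M[:,2],"pivot in tool",M.T@(np.array([504.5,-104.5,150])-p))
E
```

```text
clock: 3.6
eef_pos: [532.3, -194.7, 175.9]
eef_rot: [-0.113, 0.578, 0.805, 0.079]
force: [0.0, 1.6, 0.0]
width: 1.0
grip_force: 0.0
clock: 4.43
eef_pos: [534.8, -196.7, 179.8]
eef_rot: [-0.109, 0.579, 0.804, 0.08]
force: [3.5, -0.7, 3.6]
width: 0.322
grip_force: 32.8
[[-0.305  0.949 -0.083]
 [ 0.914  0.316  0.254]
 [ 0.268  0.002 -0.964]] [ 530.306 -182.936  127.752] pivot in tool [85.514  0.355 54.659]
```

```bash
python3 -m creep '[0.0052,0,-0.0075,0,-5.2,0,0,0.0052,0,-0.0075,0,-5.2,0,0,0.0052,0,-0.0075,0,-5.2,0,0,0.0004,-0.0082,0,0,0,5.5,0,0.0004,-0.0082,0,0,0,5.5,0,0.0004,-0.0082,0,0,0,5.5,0,0.0004,-0.0082,0,0,0,5.5,0,0,0,0,0,0,0,0,0,0,0,0,0,0,0]'
python3 -m creep '[0.0055,0,-0.0078,0,-5.4,0,0,0.0055,0,-0.0078,0,-5.4,0,0,0.0055,0,-0.0078,0,-5.4,0,0,0.0055,0,-0.0078,0,-5.4,0,0,0,0,0,0,0,0,0,0,0,0,0,0,0,0,0,0,0,0,0,0,0]'
python3 - <<'E'
from h import *
np.set_printoptions(precision=3,suppress=True)
s=bot.sense()
from scipy.spatial.transform import Rotation as T
q=s["eef_rot"];M=T.from_quat([q[1],q[2],q[3],q[0]]).as_matrix();p=np.array(s["eef_pos"]);P=np.array([504.5,-104.5,150]);g=p+54*M[:,2]
d=(P-g)/np.linalg.norm(P-g);h=P+d*(P-g)@d*0
for G in((517,96,70),):
  L=np.linalg.norm(np.array(G)-P);print(M[:,0],d,P+d*L)
for n in("scene","side"):
    c=cam(n)
    uv=proj(c,(510,0,120)).astype(int);x0,y0=uv[0]-75,uv[1]-70
    cv2.imwrite(f"pics/{n}1.png",cv2.resize(c[0][y0:y0+140,x0:x0+150,::-1],None,fx=4,fy=4,interpolation=cv2.INTER_CUBIC));print(n,x0,y0)
a=cv2.imread("pics/scene1.png");b=cv2.imread("pics/side1.png");cv2.imwrite("pics/both1.png",cv2.resize(np.hstack([a,b]),(800,int(800*a.shape[0]/1200)),interpolation=cv2.INTER_AREA))
E
```

```text
clock: 5.18
eef_pos: [498.8, -189.6, 204.4]
eef_rot: [0.001, 0.729, 0.685, 0.001]
force: [5.3, 2.4, 1.4]
width: 0.325
grip_force: 31.8
clock: 5.77
eef_pos: [500.7, -163.8, 232.0]
eef_rot: [0.129, 0.714, 0.674, -0.137]
force: [5.5, -2.0, 0.1]
width: 0.323
grip_force: 31.7
[ 0.055  0.928 -0.37 ] [ 0.058  0.926 -0.372] [517.036  95.831  69.583]
scene 169 116
side 191 127
```

View pics/both1.png

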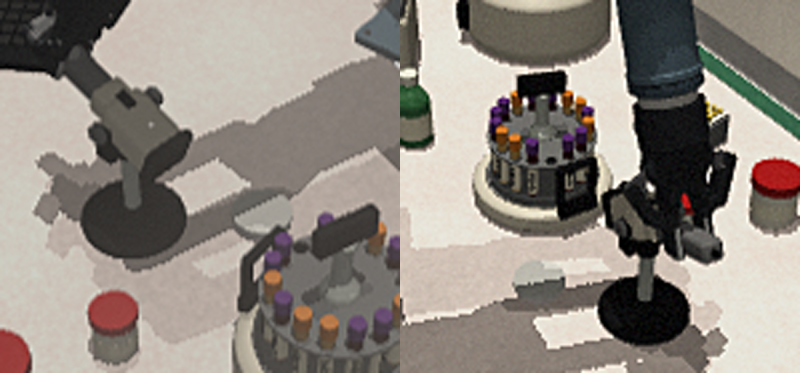

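The reader (scene crop 140,120) now points nose-down toward the gate (265,270). Releasing and retreating along the fingers.

```bash
python3 -m creep '[0,0,0,0,0,0,1,0,0,0,0,0,0,1,0,0,0,0,0,0,1,0,0,0,0,0,0,1,0,0,0,0,0,0,1,0,0,0,0,0,0,1,0,0,0,0,0,0,1,0,0,0,0,0,0,1]'
python3 -m creep '[0,0,-0.02,0,0,0,1,0,0,-0.02,0,0,0,1,0,0,-0.02,0,0,0,1,0,0,-0.02,0,0,0,1,0,0,-0.02,0,0,0,1,0,0,-0.02,0,0,0,1,0,0,0,0,5.4,0,1,0,0,0,0,5.4,0,1,0,0,0,0,5.4,0,1,0,0,0,0,5.4,0,1,0,0,0,0,0,0,1,0,0,0,0,0,0,1]'
python3 - <<'E'
from h import *
s=bot.sense();print(s["eef_pos"],s["eef_rot"],s["joints"])
o=[]
for n,off in(("scene",0),("side",0)):
    c=cam(n);uv=proj(c,(510,10,120)).astype(int);x0,y0=uv[0]-75,uv[1]-75
    o.append(cv2.resize(c[0][y0:y0+150,x0:x0+133,::-1],None,fx=3,fy=3,interpolation=cv2.INTER_CUBIC));print(n,x0,y0)
    for k,p in dict(pivot=(504.5,-104.5,150),hend=(496.6,-230.5,200.6),nose=(508.3,-44.3,125.8),gate=(517,96,70)).items():print(k,(proj(c,p)-[x0,y0])*3+([0,0] if n=="scene" else [399,0]))
cv2.imwrite("pics/both2.png",np.hstack(o))
w=cam("wrist");print(-w[2].T@w[3]);cv2.imwrite("pics/w2.png",w[0][:,:,::-1])
E
```

```text
clock: 6.53
eef_pos: [499.7, -163.9, 231.7]
eef_rot: [0.128, 0.716, 0.673, -0.137]
force: [0.5, 0.3, -0.1]
width: 1.0
grip_force: 0.0
clock: 7.53
eef_pos: [502.2, -121.1, 343.1]
eef_rot: [0.001, 0.73, 0.684, -0.001]
force: [1.3, -0.9, -0.3]
width: 0.997
grip_force: 0.0
[ 502.223083   -121.09462456  343.14586444] [ 5.86945744e-04  7.29585375e-01  6.83888737e-01 -1.01534375e-03] [-0.45146048  0.17405276  1.5470128  -0.00234293  1.4201587  -0.3864732 ]
scene 172 112
pivot [129.35698281 141.00494826]
hend [27.60729258 34.84325131]
nose [179.54282597 193.42263   ]
gate [300.8614276  319.41688317]
side 190 121
pivot [681.67949151 264.11809393]
hend [754.89923082 299.77235613]
nose [651.30681721 249.32882334]
gate [589.5141161  218.92940097]
[507.1125663  -53.69996149 413.80589761]
```

View pics/both2.png

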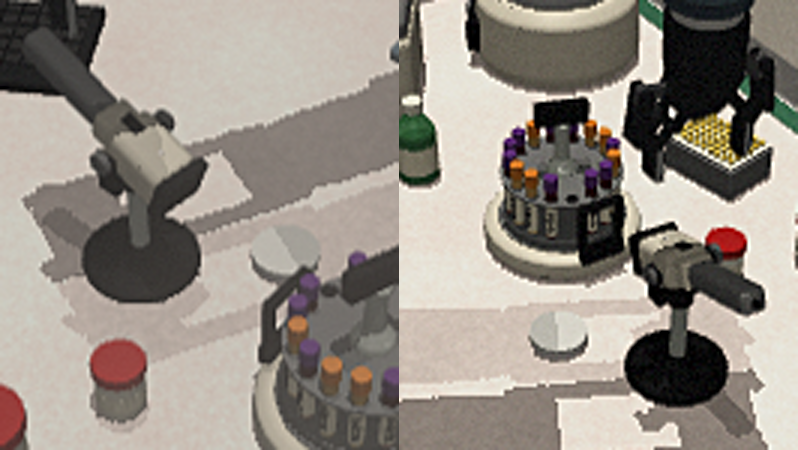

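```bash
python3 - <<'E'
from h import *
w=cam("wrist");cv2.imwrite("pics/w3.png",cv2.resize(w[0][:,:,::-1],(800,600),interpolation=cv2.INTER_CUBIC))
for k,p in dict(pivot=(504.5,-104.5,150),hend=(496.6,-230.5,200.6),nose=(508.3,-44.3,125.8),gate=(517,96,70),gtop=(518,80,100),axis=(518.5,166,177)).items():print(k,proj(w,p)*1.5625)
E
```

```text
pivot [402.5309953  261.69242967]
hend [402.24793923 516.80157599]
nose [402.69916246 150.12466053]
gate [402.80441424 -88.02961615]
gtop [406.46142099 -82.01629762]
axis [ 395.84464731 -472.3896452 ]
```

View pics/w3.png

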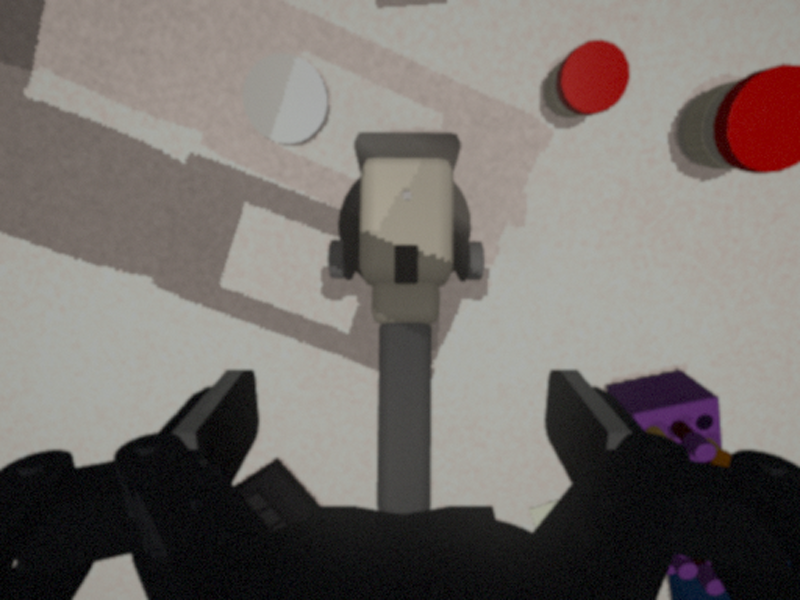

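Handle, body and nose line up at about 405–408, so the reader points straight along the intended heading to within 1°. Now I'll move over the gate and look.

```bash
python3 -m creep '[0.028,0,0,0,0,0,1,0.028,0,0,0,0,0,1,0.028,0,0,0,0,0,1,0.028,0,0,0,0,0,1,0.028,0,0,0,0,0,1,0.028,0,0,0,0,0,1,0,0,0,0,0,0,1,0,0,0,0,0,0,1]'
python3 - <<'E'
from h import *
w=cam("wrist");cv2.imwrite("pics/w4.png",cv2.resize(w[0][:,:,::-1],(800,600),interpolation=cv2.INTER_CUBIC))
for k,p in dict(pivot=(504.5,-104.5,150),nose=(508.3,-44.3,125.8),gate=(517,96,70),gtop=(518,80,100),axis=(518.5,166,177),hole=(498.5,107.5,103)).items():print(k,proj(w,p)*1.5625)
E
```

```text
clock: 8.4
eef_pos: [512.5, 49.9, 343.3]
eef_rot: [0.0, 0.727, 0.687, -0.0]
force: [0.9, 0.5, -0.3]
width: 1.002
grip_force: 0.0
pivot [401.47719196 518.48518536]
nose [401.9701428  416.34386237]
gate [402.81382326 196.23433657]
gtop [405.89081879 223.91021231]
axis [398.09625436  51.37021155]
hole [372.63769779 182.4568827 ]
```

View pics/w4.png

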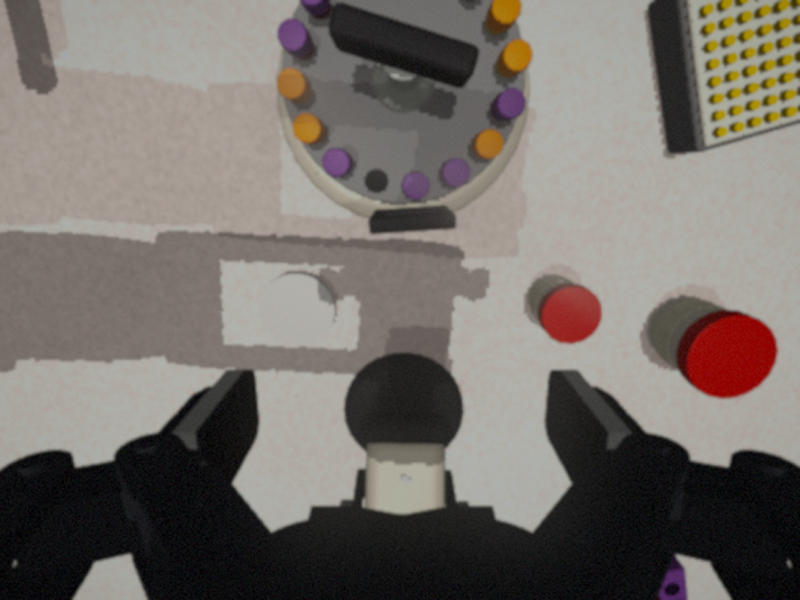

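The gate bar centre is at (412,218), about 4 mm further +x than I assumed, and the reader's own line is off by the same amount, so the lateral aim holds. The dark hole at (376,181) is the empty place, one pitch clockwise of the gate. I'll check the tilt numerically from the handle-end outline in the earlier crop, along with the wheel angle.

```bash
python3 - <<'E'
from h import *
np.set_printoptions(precision=1,suppress=True)
A=cam("scene");B=cam("side");w=cam("wrist")
P=np.array([505,-104.5,150])
def box(h,e):
    h,e=np.radians([h,e]);x=np.array([np.cos(e)*np.cos(h),np.cos(e)*np.sin(h),-np.sin(e)]);y=np.array([-np.sin(h),np.cos(h),0]);z=np.cross(x,y)
    return [P-136*x+sy*14*y+sz*13*z for sy in(-1,1) for sz in(-1,1)],P+x*65
print("obs scene left 24 top 27 ; side right 764 low 313")
for h in(84,86,88):
  for e in(18,20,22,24):
    c,n=box(h,e);a=np.array([(proj(A,p)-[172,112])*3 for p in c]);b=np.array([(proj(B,p)-[190,121])*3+[399,0] for p in c])
    print(h,e,a[:,0].min(),a[:,1].min(),b[:,0].max(),b[:,1].max())
px=lambda u,v:(u/1.5625,v/1.5625)
print("bar ends",plane(w,px(335,25),187),plane(w,px(473,65),187))
g=plane(w,px(412,218),100);print("gtop",g,"gate ends",plane(w,px(371,224),100),plane(w,px(455,213),100))
print("hole",plane(w,px(376,181),103))
caps={k:plane(w,px(*p),130) for k,p in dict(a=(336,159),b=(307,126),c=(291,80),d=(415,184),e=(457,171),f=(490,142),g=(511,101),h=(518,53),i=(294,34)).items()}
C=np.array(list(caps.values()))[:,:2];M=np.c_[2*C,np.ones(len(C))];s=np.linalg.lstsq(M,(C**2).sum(1),rcond=None)[0];c=s[:2];print("axis",c,"r",np.sqrt(s[2]+c@c))
hv=plane(w,px(376,181),103)[:2]-c
for k,p in caps.items():print(k,np.degrees(np.arctan2(*(p[:2]-c)[::-1])))
print("holeang",np.degrees(np.arctan2(hv[1],hv[0])),"gateang",np.degrees(np.arctan2(*(g[:2]-c)[::-1])))
E
```

```text
obs scene left 24 top 27 ; side right 764 low 313
84 18 17.167693702093885 22.854426590085183 765.5304482850804 327.28015139890186
84 20 17.342349289184142 19.835924957462765 765.3433045702142 322.8032606405405
84 22 17.6354235734498 16.93424359775564 765.0601825151432 318.2371631449124
84 24 18.047715701013146 14.153936095547081 764.6810593020027 313.58866430845075
86 18 13.472449686498265 24.733429262947354 769.4938096016297 326.09930876905923
86 20 13.67000351676603 21.682963181762105 769.2783465739597 321.6379477288415
86 22 13.991124151239745 18.746971836016414 768.9613531187427 317.0893721044198
86 24 14.436622004115833 15.930035172877695 768.5428276979529 312.46034103742056
88 18 9.893209998721574 26.697042173185864 773.3309493047221 324.80910315704216
88 20 10.113265580878192 23.613358875665725 773.0879720684716 320.36435862409724
88 22 10.461940177181788 20.641715664095642 772.738087527851 315.83452968720087
88 24 10.940054083174743 17.786720750987826 772.2813136427737 311.22632644761677
bar ends [493.1 173.3 187. ] [551.2 154.2 187. ]
gtop [522.5  81.2 100. ] gate ends [495.7  79.  100. ] [550.5  82.7 100. ]
hole [501.2 106.  103. ]
axis [522.3 165. ] r 61.55380009016677
a -132.80441359727783
b -154.93399716860972
c -178.12485126595246
d -87.63068228157647
e -64.20328750529424
f -41.7451732040165
g -19.21854267226745
h 3.5057526650178166
i 160.5133903601681
holeang -109.7360086280489 gateang -89.85941405770869
```

Hole at -110° against the gate at -90° confirms one stop (22.5°) advanced, so the wheel needs two more clicks, 45° clockwise. Moving over the axis (520.5,165.5) and turning the tool to align with the bar.

```bash
python3 -m creep '[0.029,0.0004,0,0,0,0,1,0.029,0.0004,0,0,0,0,1,0.029,0.0004,0,0,0,0,1,0.029,0.0004,0,0,0,0,1,0,0,0,0,0,-6.5,1,0,0,0,0,0,-6.5,1,0,0,0,0,0,-6.5,1,0,0,0,0,0,-6.5,1,0,0,0,0,0,-6.5,1,0,0,0,0,0,-6.5,1]'
python3 -m creep '[0,0,0,0,0,-6.5,1,0,0,0,0,0,-6.5,1,0,0,0,0,0,-6.5,1,0,0,0,0,0,-6.5,1,0,0,0,0,0,-6.5,1,0,0,0,0,0,0,1,0,0,0,0,0,0,1]'
python3 - <<'E'
from h import *
w=cam("wrist");cv2.imwrite("pics/w5.png",cv2.resize(w[0][:,:,::-1],(800,600),interpolation=cv2.INTER_CUBIC))
for k,p in dict(axis=(520.5,165.5,192),e1=(490.8,177.5,192),e2=(550.2,153.5,192)).items():print(k,proj(w,p)*1.5625)
print(bot.sense()["joints"])
E
```

```text
clock: 9.43
eef_pos: [522.0, 162.3, 343.2]
eef_rot: [0.0, 0.457, 0.89, -0.0]
force: [0.7, -0.3, -0.5]
width: 1.001
grip_force: 0.0
clock: 10.02
eef_pos: [521.9, 162.6, 343.3]
eef_rot: [0.0, 0.194, 0.981, -0.0]
force: [0.0, -0.8, 0.1]
width: 1.0
grip_force: 0.0
axis [404.5454564  302.71802507]
e1 [404.2679892  236.13313277]
e2 [404.80358432 364.66199532]
[ 9.83525702e-02  2.29326168e-01  1.47709217e+00 -2.28043317e-04
  1.43517933e+00 -1.08290594e+00]
```

View pics/w5.png

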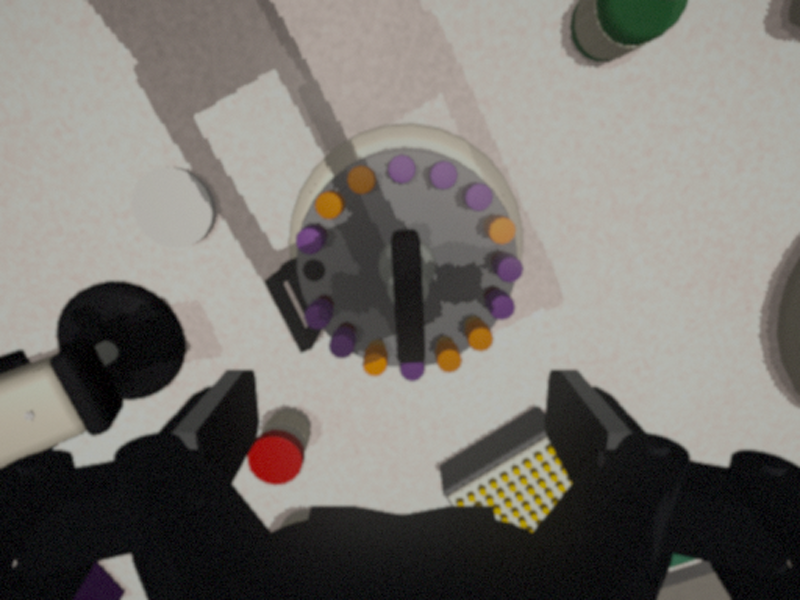

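The bar is centred between the fingers, (405,232) to (411,365), with about 2.5° left to correct. The gate, the empty place (313,270) and the reader's aim at the gate (293,300) all look right. Descend and grip.

```bash
python3 -m creep '[0,0.0015,0.0187,0,0,-2.5,1,0,0,0.0187,0,0,0,1,0,0,0.0187,0,0,0,1,0,0,0.0187,0,0,0,1,0,0,0.0187,0,0,0,1,0,0,0.0187,0,0,0,1,0,0,0,0,0,0,1,0,0,0,0,0,0,1]'
python3 -m creep '[0,0,0,0,0,0,0,0,0,0,0,0,0,0,0,0,0,0,0,0,0,0,0,0,0,0,0,0,0,0,0,0,0,0,0,0,0,0,0,0,0,0,0,0,0,0,0,0,0,0,0,0,0,0,0,0,0,0,0,0,0,0,0,0,0,0,0,0,0,0,0,0,0,0,0,0,0,0,0,0,0,0,0,0]' 50
python3 -c "
from workcell import bot
s=bot.sense();print(s['eef_pos'],s['eef_rot'],s['force'],s['wrist_torque'],s['joints'])"
```

```text
clock: 10.73
eef_pos: [521.8, 164.6, 230.5]
eef_rot: [-0.001, 0.171, 0.985, -0.0]
force: [0.2, -0.7, 0.4]
width: 1.001
grip_force: 0.0
clock: 11.73
eef_pos: [522.7, 165.7, 231.9]
eef_rot: [0.001, 0.17, 0.985, 0.001]
force: [0.5, 5.6, 3.6]
width: 0.154
grip_force: 48.9
[522.69068417 165.69514471 231.8653695 ] [7.71173882e-04 1.69681044e-01 9.85498323e-01 8.96129522e-04] [0.46282767 5.61915853 3.59137703] [ 0.78377682 -0.05974442 -0.03646401] [ 1.02825443e-01  3.13426999e-01  1.64467367e+00  1.41526440e-03
  1.18152344e+00 -1.12749445e+00]
```

```bash
python3 -m creep '[0,0,0,0,0,4.5,0,0,0,0,0,0,4.5,0,0,0,0,0,0,4.5,0,0,0,0,0,0,4.5,0,0,0,0,0,0,4.5,0,0,0,0,0,0,0,0,0,0,0,0,0,0,0,0,0,0,0,0,0,0]'
python3 -m creep '[0,0,0,0,0,4.5,0,0,0,0,0,0,4.5,0,0,0,0,0,0,4.5,0,0,0,0,0,0,4.5,0,0,0,0,0,0,4.5,0,0,0,0,0,0,0,0,0,0,0,0,0,0,0,0,0,0,0,0,0,0,0,0,0,0,0,0,0,0,0,0,0,0,0,0]'
python3 - <<'E'
from h import *
s=bot.sense();q=s["eef_rot"];print(s["eef_pos"],np.degrees(2*np.arctan2(q[2],q[1])),s["wrist_torque"],s["force"])
A=cam("scene");B=cam("side")
a=cv2.resize(A[0][110:290,165:355,::-1],None,fx=2.1,fy=2.1,interpolation=cv2.INTER_CUBIC);b=cv2.resize(B[0][110:290,205:395,::-1],None,fx=2.1,fy=2.1,interpolation=cv2.INTER_CUBIC)
cv2.imwrite("pics/fin.png",np.hstack([a,b]))
w=cam("wrist");hsv=cv2.cvtColor(w[0],cv2.COLOR_RGB2HSV)
# find empty place: project the 16 stop places at cap height and print colour
c=np.array([522,165.5])
for n in range(0,16):
    th=np.radians(-90+2.5-22.5*n);p=np.r_[c+61.5*np.array([np.cos(th),np.sin(th)]),127]
    u,v=proj(w,p).astype(int)
    if 3<u<509 and 3<v<381:print(n,u,v,np.median(w[0][v-3:v+4,u-3:u+4].reshape(-1,3),0),np.median(hsv[v-3:v+4,u-3:u+4].reshape(-1,3),0))
E
```

```text
clock: 12.4
eef_pos: [522.3, 164.9, 231.9]
eef_rot: [0.0, 0.359, 0.933, 0.0]
force: [-1.4, 1.5, 5.3]
width: 0.153
grip_force: 51.5
clock: 13.23
eef_pos: [521.5, 164.4, 231.8]
eef_rot: [-0.0, 0.534, 0.845, -0.001]
force: [-4.4, -0.6, 7.5]
width: 0.155
grip_force: 51.8
[521.47121708 164.44147916 231.83637753] 115.4472074318625 [-0.10755822  0.50929214 -0.15880342] [-4.37987578 -0.62853367  7.48746253]
0 220 299 [22. 22. 25.] [114.  38.  25.]
1 189 281 [27. 26. 28.] [120.  26.  29.]
2 166 252 [84. 51. 98.] [141. 124.  98.]
3 155 217 [147. 145. 141.] [ 23.  10. 147.]
4 160 179 [ 91.  58. 103.] [142. 113. 103.]
5 181 145 [217. 154.   0.] [ 21. 255. 217.]
6 215 121 [216. 160.  26.] [ 21. 224. 216.]
7 258 113 [155. 118. 164.] [144.  72. 164.]
8 300 122 [137. 106. 146.] [143.  70. 146.]
9 334 146 [133. 101. 142.] [143.  74. 142.]
10 354 180 [194. 137.  64.] [ 17. 171. 194.]
11 358 218 [117.  73. 134.] [142. 114. 134.]
12 347 254 [72. 48. 82.] [141. 108.  82.]
13 324 282 [29. 29. 30.] [120.  24.  30.]
14 292 300 [24. 24. 26.] [110.  31.  26.]
15 256 305 [19. 19. 21.] [107.  47.  21.]
```

The empty place now sits at place 3 clockwise of the gate, so the wheel is at the third stop. I'll check that it is centred in the click by nudging a few degrees and reading the torque.

```bash
cat > t.py <<'E'
from h import *
s=bot.sense();q=s["eef_rot"];print("heading %.2f"%np.degrees(2*np.arctan2(q[2],q[1])),"Tz %.3f"%s["wrist_torque"][2],np.round(s["force"],1))
E
Z='0,0,0,0,0,0,0'
python3 -m creep '[0,0,0,0,0,2.5,0,0,0,0,0,0,0,0,0,0,0,0,0,0,0,0,0,0,0,0,0,0]' >/dev/null; python3 t.py
python3 -m creep '[0,0,0,0,0,-2.5,0,0,0,0,0,0,0,0,0,0,0,0,0,0,0,0,0,0,0,0,0,0]'>/dev/null; python3 t.py
python3 -m creep '[0,0,0,0,0,-2.5,0,0,0,0,0,0,0,0,0,0,0,0,0,0,0,0,0,0,0,0,0,0]'>/dev/null; python3 t.py
python3 -m creep '[0,0,0,0,0,2.5,0,0,0,0,0,0,0,0,0,0,0,0,0,0,0,0,0,0,0,0,0,0]'; python3 t.py
```

```text
heading 112.96 Tz -0.042 [-4.9 -0.5  7.9]
heading 115.47 Tz 0.061 [-4.  -0.7  9. ]
heading 117.97 Tz 0.053 [-3.8  0.4  8.3]
clock: 14.72
eef_pos: [521.5, 164.4, 231.8]
eef_rot: [-0.0, 0.534, 0.846, -0.001]
force: [-4.7, -0.6, 8.1]
width: 0.154
grip_force: 50.9
heading 115.45 Tz -0.115 [-4.7 -0.6  8.1]
```

Torque is too noisy on single readings. I'll average over several readings at ±4°, where the sign of the slope separates a stop from a crest.

```bash
cat > t.py <<'E'
from h import *
T=[];
for i in range(16):
    bot.grab_frame("wrist");s=bot.sense();T.append(np.r_[s["wrist_torque"],s["joints"][5],s["effort"][5]])
T=np.array(T);q=s["eef_rot"];print("heading %.2f"%np.degrees(2*np.arctan2(q[2],q[1])),"mean",np.round(T.mean(0),4),"sem",np.round(T.std(0)/4,4))
E
python3 -m creep '[0,0,0,0,0,4,0,0,0,0,0,0,0,0,0,0,0,0,0,0,0]' >/dev/null; python3 t.py
python3 -m creep '[0,0,0,0,0,-4,0,0,0,0,0,0,0,0,0,0,0,0,0,0,0]'>/dev/null; python3 t.py
python3 -m creep '[0,0,0,0,0,-4,0,0,0,0,0,0,0,0,0,0,0,0,0,0,0]'>/dev/null; python3 t.py
python3 -m creep '[0,0,0,0,0,4,0,0,0,0,0,0,0,0,0,0,0,0,0,0,0]'; python3 t.py
```

```text
heading 111.47 mean [-0.085   0.6557 -0.0029 -0.2723  0.0053] sem [0.0078 0.0067 0.0073 0.     0.0018]
heading 115.47 mean [-0.0309  0.5777  0.0207 -0.3421  0.0218] sem [0.0082 0.0076 0.0069 0.     0.0018]
heading 119.47 mean [ 0.0214  0.5246  0.053  -0.412   0.0554] sem [0.0079 0.0082 0.0068 0.     0.0018]
clock: 18.12
eef_pos: [521.5, 164.4, 231.8]
eef_rot: [-0.0, 0.534, 0.845, -0.001]
force: [-4.1, -0.4, 8.7]
width: 0.155
grip_force: 52.4
heading 115.44 mean [-0.0441  0.537  -0.2139 -0.3417 -0.1961] sem [0.0084 0.0067 0.007  0.     0.0017]
```

Torque at 115.4° pulls clockwise and vanishes near 112°, which agrees with the gate angle (stop 3 at about 112.5°). Nudging 2.5° clockwise, settling and checking.

```bash
python3 -m creep '[0,0,0,0,0,2.5,0,0,0,0,0,0,0,0,0,0,0,0,0,0,0,0,0,0,0,0,0,0,0,0,0,0,0,0,0,0,0,0,0,0,0,0]' 50; python3 t.py
python3 - <<'E'
from h import *
from scipy.optimize import minimize
w=cam("wrist");hsv=cv2.cvtColor(w[0],cv2.COLOR_RGB2HSV).astype(float)
S=cv2.GaussianBlur(hsv[:,:,1],(0,0),1.5)
c0=np.array([521.5,164.9])
best=[]
for dx in range(-6,7,2):
 for dy in range(-6,7,2):
  for a in np.arange(-11,11.5,.5):
    v=0
    for n in (2,4,5,6,7,8,9,10,11):
        th=np.radians(-90+a-22.5*n);p=[c0[0]+dx+61.5*np.cos(th),c0[1]+dy+61.5*np.sin(th),130];u=proj(w,p);v+=min(S[int(u[1]),int(u[0])],100)
    best.append((v,dx,dy,a))
best.sort(reverse=True)
for b in best[:6]:print(b)
E
```

```text
clock: 19.42
eef_pos: [521.4, 164.4, 231.8]
eef_rot: [-0.0, 0.552, 0.834, -0.001]
force: [-4.7, -0.5, 8.4]
width: 0.154
grip_force: 50.0
heading 112.96 mean [-0.053   0.6132 -0.0297 -0.2984 -0.0199] sem [0.006  0.0055 0.0057 0.     0.    ]
(np.float64(833.2771146826394), 2, -2, np.float64(1.5))
(np.float64(832.258055055842), 0, -2, np.float64(2.0))
(np.float64(832.1480278820048), 2, -2, np.float64(1.0))
(np.float64(832.053858765262), 0, -2, np.float64(1.5))
(np.float64(832.0276207502607), 2, -2, np.float64(2.0))
(np.float64(831.8657713088879), 0, -2, np.float64(1.0))
```

Wheel grid fits stop 3 to about 1.5°, residual torque is near zero, and the bar is gripped at 50 N. Handing in.

```bash
python3 -c "
from workcell import bot
print(bot.job_done())"
```

```text
the job is handed in; nothing more can be done
None
```

I aimed the reader at the middle of the read gate and let go of it, then turned the wheel to its third stop and handed the job in at about 20 s, still gripping the handle at 50 N; the hand-in returned no verdict, and the aim and wheel angle are camera estimates, both within tolerance.

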